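# Slide the heat sink along the jig rail into its corner pocket

### The job

Without gripping or lifting it, push the finned heat sink straight back with the fingertips until it lies square against the jig's long rail, then slide it along, keeping it against the rail, into the corner pocket at the end that has the lip, until it sits against both the rail and the stop. Leave the relay and the terminal block on the jig undisturbed.

Things in the scene. Friction and masses are not known exactly. Their poses are not given: they have to be found in the camera images.
- heat_sink: Loose square aluminium heat sink, 44 x 44 x 24 mm: 6 mm solid base, thin upright fins above along its x; 35 to 75 g. Origin: centre of its underside; z up; sides 22 mm from it, parallel to its x and y. It starts on the jig plate within 12 mm of the middle of the jig's length, its centre 40 to 58 mm short of where it would touch the rail, up to 23 degrees askew.
- jig: Fixed aluminium plate on the bench, 150 x 260 x 10 mm. Origin at bench level, 65 mm from the near edge, 85 mm from the far edge, mid length; x points from the robot to the rail, y left along it. Dark steel rail on the far edge, full length, 16 mm high above the plate; near face at x = +65 mm: a heat sink touching it is centred at x = +43 mm. Stops at y = +100 and -100 mm; which has the lip varies.
- pocket_stop: Fixed dark T-shaped stop with the lip, 16 mm high, axes as the jig's. Origin: on the plate top, at the rail's face, mid wall. Wall 12 mm thick (y), reaching 61 mm from the rail; there a 12 mm lip with round ends runs along y, 30 mm each way, leaving a 49 mm slot to the rail. Pocket: the slot on the side of the jig's middle. Fully home: heat sink centre at x = -22 mm, 28 mm off in y.
- plain_stop: The other stop, at the other end of the jig: a fixed plain dark steel bar without a lip, 12 mm thick, reaching 61 mm from the rail towards the robot, 16 mm high above the plate. Origin and axes as for the stop with the lip.
- relay: Loose yellow relay block, 28 x 50 x 26 mm, standing on one of the two near corners of the jig plate; origin: centre of its underside. A bystander, not to be disturbed.
- terminal_block: Loose green screw terminal block, 20 x 40 x 18 mm, standing on the other near corner of the jig plate; origin: centre of its underside. A bystander, not to be disturbed.
- the_arm_lamp: Fixed black desk lamp, an obstacle to keep the arm clear of; axes as the room's. Offsets from its origin (x, y, height, mm): foot at (-80, 310, 0), post up to an elbow at (-150, 300, 420), from there a double boom slants right and up to (-35, -290, 600) and on to the lamp head. It hangs over the bench's middle, right of the jig; nothing hangs over the jig. Fold the arm in before swinging past.
Mind the look-alikes: they are no part of the job. What is shaped like the heat_sink but blue or pink is not meant.

How it is judged:
By the outcome, as a careful person would: the job done as asked, in the order asked, and still so for the second after the job is handed in, with the robot touching nothing.
It also fails if it takes over 51 s, if anything falls off the work surface, if the arm or the gripper's body presses on something with over 40 N, if the wrist force passes 120 N, or if a joint passes its speed limit or range.

### The arm

A 6-joint arm with a two-finger parallel gripper is mounted at the origin on a cart in front of the work surface, level with it; the furniture and walls round the work are solid. World frame = base frame: x ahead of the robot, y to its left, z up, the work surface at z = 0. Lengths are in m, angles in rad, forces in N, time in s.
With the tool pointing down it reaches from about 0.375 to 0.925 m from the base axis. Payload 5.7 kg.
Tool frame: the origin (TCP) lies at the very end of the fingers, on their centre line; the grasp point (between the pads) lies 19 mm behind it (bot.pinch_z is the z of the grasp point in the tool frame, in m); z points along the fingers, y is the line along which they close (so a half turn about z gives the same grasp; the last joint's range is limited). The gripper opens to 88 mm and grips with 3 to 60 N. Pads are 20 mm wide; open, the fingers measure 115 mm over their backs; the gripper's body (75 mm by 178 mm) begins 61 mm behind the grasp point.
Start: joints at [-0.115, 0.359, 1.51, -0, 1.272, -0.115], TCP at [0.6, -0, 0.223] pointing down, gripper open.
Joint ranges: [-2.97, 2.97], [-1.01, 2.36], [0.21, 2.38], [-0.96, 4.11], [0.2, 2.71], [-2.98, 2.98]. Speed limits (rad/s): [2.39, 2.39, 3.14, 3.14, 3.14, 3.14].

### API

Orientations are given as [roll, pitch, yaw] about the fixed x, y, z axes, in that order (R = Rz(yaw) Ry(pitch) Rx(roll)).
In Python, from plant import bot gives the robot as it stands.
- The arm moves only by the tool jog_arm, never from a script. Its argument "series" is a list that holds one entry, the list of rows, each a list of 7 numbers: the shift along the tool's x, y, z scaled (see below), then the turn, a rotation vector about the tool's x, y, z scaled (see below), then the gripper command: -1 is fully open, 1 is shut, values between are in proportion. A call has 1 to 8 rows; each row shifts and turns the commanded pose from where the row before left it, along the tool's axes as they then stand; what a row does not reach is not made up. The controller multiplies each number of a shift by 0.04 m and each number of a turn by 0.1 rad. A row lasts 1/12 s, in which the tool goes at most 41.7 mm and 7.16 degrees, less where a joint would pass 70% of its speed; a pose out of reach is approached as far as the arm can. A call with a number of a shift or a turn outside -1 to 1 is refused whole. A call with a gripper value outside its range is refused whole. The fingers move at their own pace and stop on an object; "squeeze" is the grip in N (left out, the last holds). Time passes only in rows, so rows that do not move let the fingers close. It gives the time, the measured TCP pose, the force, the opening and the grip force at its end, in the units of the state.
- bot.state(): the state, without advancing time (a new reading comes with each control period).
- bot.camera(name): name is "scene" or "side" or "wrist"; returns the picture (400x640x3 uint8, red, green, blue); there is no depth.
- bot.camera_model(name): a dict with "fx", "fy", "cx", "cy" (pixels), "rvec" (rotation vector, rad) and "tvec" (3), from world to camera coordinates, as OpenCV has them; the wrist camera has in their place "hand_eye" (4x4, takes a point from camera to tool coordinates, whose origin is the TCP and whose axes are the flange's). Camera axes: x right, y down, z forward; pixel columns grow to the right and rows downward; lengths in m; the calibration is good to about 2 mm. A picture is of the moment at which its call begins: read the wrist's pose just before it. camera_model takes no time and is no camera call.
- bot.job_done(): hands the job in; it is judged then, once.
The state is a dict: "clock": time; "q": joint angles; "qvel": joint speeds; "effort": joint torques, N m; "tcp_pos": TCP position; "tcp_rot": TCP orientation; "contact_force": force on the tool from outside, world axes, zero at the start; "wrist_torque": the same for the moment, N m; "opening": finger opening in m; "gripper_force": force on a finger pad.
Only numpy, scipy, OpenCV 4.12 (cv2) and the standard library are available. Lean on these libraries where they do the work, as an engineer would, in place of code of your own. Each camera call takes 0.05 s, during which the arm holds its last target. There are 200 camera calls.

## Working session

There is one attempt and no reset: what is moved stays moved. The work goes in short steps, Python scripts to look and compute and a tool call to move; the robot and the scene stay as the last step left them, time stands still between calls to the robot, and variables do not carry over. Pictures are saved under pics/ and viewed, at most 10 in all, crops included, and the job is handed in when it is done.

Besides the shell and the picture viewer there is one more tool, called after "Emit:" as name(argument=value, ...) on one line, values as JSON. jog_arm: Moves the arm, as the interface text tells. Shifts and turns lie within -1 to 1; 1 stands for 0.04 m of shift or 0.1 rad of turn. Its arguments: {"type":"object","properties":{"series":{"type":"array","items":{"type":"array","items":{"type":"array","items":{"type":"number"}}}},"squeeze":{"type":"number"}},"required":["series"]}

```bash
mkdir -p pics; python3 - <<'E'
from plant import bot
import cv2
for n in ("scene","side","wrist"):
    im=bot.camera(n); cv2.imwrite(f"pics/{n}0.png",im[:,:,::-1])
    m=bot.camera_model(n); print(n,m)
print(bot.state())
E
```

```text
scene {'fx': 365.1030430209328, 'fy': 365.1030430209328, 'cx': 330.20728230734596, 'cy': 202.50409627095897, 'rvec': array([ 0.0336143 ,  2.61351317, -1.69376728]), 'tvec': array([ 4.43691938e-01, -1.21735038e-03,  1.31480703e+00])}
side {'fx': 428.6489941248596, 'fy': 428.6489941248596, 'cx': 321.2728710409753, 'cy': 207.53512666781108, 'rvec': array([ 0.27214689, -2.79084845,  1.27802312]), 'tvec': array([0.47104183, 0.00327005, 1.11425566])}
wrist {'fx': 360.0868366070497, 'fy': 360.0868366070497, 'cx': 318.6316628401929, 'cy': 198.7741411794039, 'hand_eye': array([[ 4.33806661e-04, -9.68010372e-01, -2.50909809e-01,
         6.83878388e-02],
       [ 9.99999151e-01,  7.28260790e-04, -1.08069790e-03,
         2.94103058e-04],
       [ 1.22885456e-03, -2.50909127e-01,  9.68009866e-01,
        -1.61964278e-01],
       [ 0.00000000e+00,  0.00000000e+00,  0.00000000e+00,
         1.00000000e+00]])}
{'clock': 0.15, 'q': array([-1.15105010e-01,  3.59336076e-01,  1.51119200e+00, -3.09384860e-05,
        1.27249966e+00, -1.15102842e-01]), 'qvel': array([-0.00113447, -0.00146802, -0.00221442, -0.00150711, -0.00169884,
       -0.00043835]), 'effort': array([ 6.01716038e-04, -5.15759647e+01, -2.71007627e+01,  6.74942834e-02,
        3.05557286e-02, -7.96465724e-05]), 'tcp_pos': array([5.99458847e-01, 4.05406654e-05, 2.22001660e-01]), 'tcp_rot': array([-3.14016367e+00, -1.35453751e-04,  1.57080318e+00]), 'contact_force': array([ 0.79086656, -0.05390199,  0.48313522]), 'wrist_torque': array([-2.11826751e-02, -1.83852695e-05,  7.96607877e-03]), 'gripper_force': 0.0, 'opening': 0.08808307856860965}
```

View pics/scene0.png

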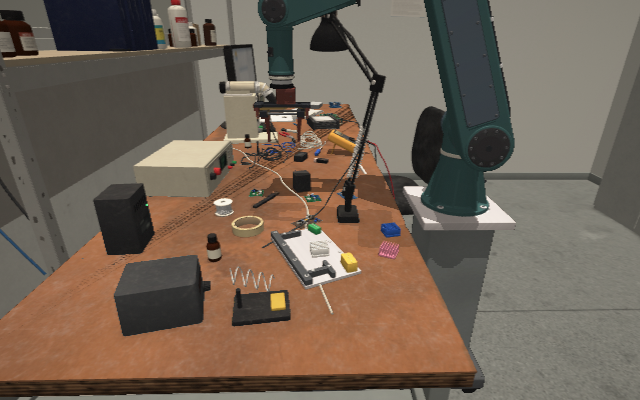

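View pics/wrist0.png

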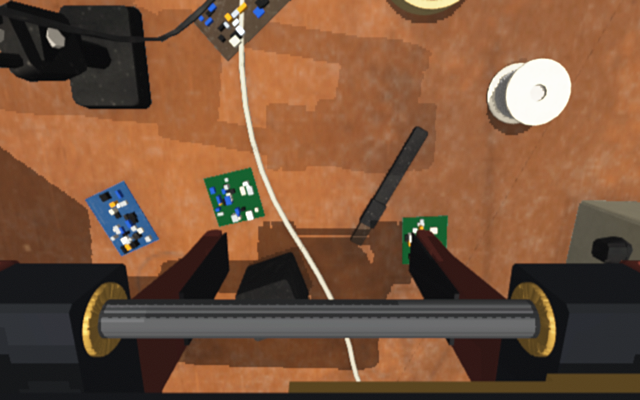

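The scene view, from the robot's left, shows the jig with plate corners near (272,233), (318,226), (360,272) and (306,285). The heat sink is at (319,248), the relay at (349,262), the terminal block at (314,229) and the lipped stop at (320,271). The wrist view shows only bench clutter and the lamp foot, with no jig.

```bash
cat > h.py <<'E'
import numpy as np, cv2
from plant import bot
def cam(n,st=None):
    m=bot.camera_model(n); K=np.array([[m['fx'],0,m['cx']],[0,m['fy'],m['cy']],[0,0,1]])
    if n=='wrist':
        st=st or bot.state(); T=np.eye(4); r,p,y=st['tcp_rot']
        from scipy.spatial.transform import Rotation as R
        T[:3,:3]=R.from_euler('xyz',[r,p,y]).as_matrix(); T[:3,3]=st['tcp_pos']
        T=T@m['hand_eye']; return K,T[:3,:3],T[:3,3]
    Rm=cv2.Rodrigues(m['rvec'])[0]; return K,Rm.T,-Rm.T@m['tvec']
def ray(c,px,z):
    K,R,t=c; px=np.atleast_2d(px).astype(float)
    d=(R@np.linalg.inv(K)@np.c_[px,np.ones(len(px))].T).T
    return t+d*((z-t[2])/d[:,2])[:,None]
def proj(c,P):
    K,R,t=c; q=(K@R.T@(np.atleast_2d(P)-t).T).T; return q[:,:2]/q[:,2:]
E
python3 - <<'E'
from h import *
c=cam('scene'); print(c[2]); np.set_printoptions(precision=4,suppress=True)
print(ray(c,[(272,233),(318,226),(360,272),(306,285)],0.01))
print(ray(c,[(319,243)],0.034),ray(c,[(349,258)],.036),ray(c,[(347,215)],0))
print(cam('side')[2])
im=cv2.imread('pics/scene0.png')[200:300,240:400]; cv2.imwrite('pics/sc1.png',cv2.resize(im,None,fx=5,fy=5,interpolation=cv2.INTER_CUBIC))
E
```

```text
[0.48869285 1.1853302  0.53080425]
[[0.6228 0.2392 0.01  ]
 [0.4878 0.1969 0.01  ]
 [0.3853 0.4398 0.01  ]
 [0.5163 0.4894 0.01  ]]
[[0.4854 0.3396 0.034 ]] [[0.4114 0.417  0.036 ]] [[0.3916 0.1011 0.    ]]
[0.3212 0.9153 0.7229]
```

View pics/sc1.png

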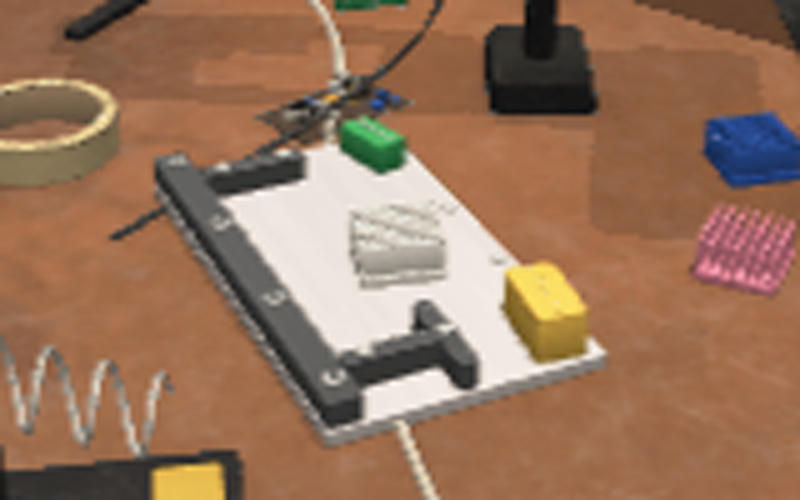

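View pics/side0.png

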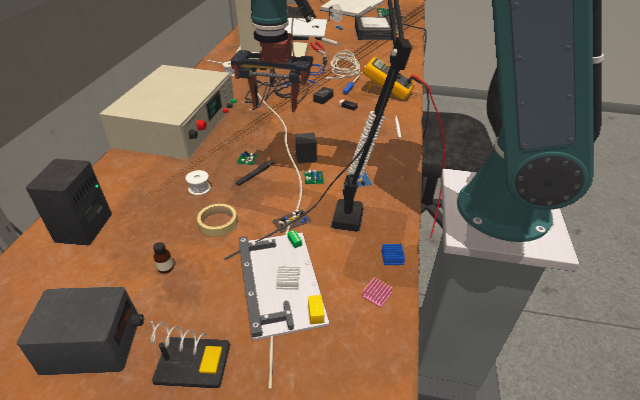

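The enlarged crop confirms that the lipped stop is on the near (+y, relay) side and the plain stop on the terminal-block side. The sink is mid-jig and about 20° askew. The side view shows the same layout, with the lamp foot at (347,215) and its elbow at about (402,50). Before swinging past the lamp I'll check clearance.

```bash
python3 - <<'E'
from h import *
np.set_printoptions(precision=3,suppress=True)
a,b=cam('scene'),cam('side')
P=lambda c:c[0]@np.c_[c[1].T,-c[1].T@c[2]]
def tri(u,v):
    X=cv2.triangulatePoints(P(a),P(b),np.array(u,float),np.array(v,float)).ravel(); return X[:3]/X[3]
print('elbow',tri((377,82),(402,50)),'wrist',tri((284,85),(275,42)), 'foot',ray(b,[(347,222)],0))
for n in (a,b): print(proj(n,[[.32,.09,.42],[.34,0,.448],[.6,0,.45],[.6,0,.3]]))
E
```

```text
elbow [0.315 0.088 0.419] wrist [0.581 0.047 0.4  ] foot [[0.389 0.133 0.   ]]
[[375.9    81.959]
 [365.669  69.202]
 [280.553  67.721]
 [282.636 117.431]]
[[399.251  49.542]
 [393.383  18.487]
 [268.647   7.698]
 [272.622  76.299]]
```

```bash
cat >> h.py <<'E'
from scipy.spatial.transform import Rotation as Rt
def plan(wps,grip=-1,start=None):
    """wps: (x,y,z,yaw,nrows) tool-down; prints rows in tool axes/units"""
    st=bot.state(); p=np.array(st['tcp_pos']); Rc=Rt.from_euler('xyz',st['tcp_rot'])
    rows=[]
    for x,y,z,yaw,n in wps:
        q=np.array([x,y,z]); Rg=Rt.from_euler('xyz',[np.pi,0,yaw])
        rv=(Rc.inv()*Rg).as_rotvec(); dp=(q-p)/n
        for i in range(n):
            Ri=Rc*Rt.from_rotvec(rv*i/n)
            rows.append(list(Ri.inv().apply(dp)/.04)+list(rv/n/.1)+[grip])
        p,Rc=q,Rg
    for r in np.round(rows,2): print(r.tolist(),',')
    return rows
E
python3 - <<'E'
from h import *
plan([(.6,0,.34,1.571,4),(.56,.2,.34,1.0,6),(.49,.33,.34,.6,5),(.42,.31,.22,.4,4)])
E
```

```text
[-0.0, 0.0, -0.74, -0.0, -0.0, -0.0, -1.0] ,
[-0.0, 0.0, -0.74, -0.0, -0.0, -0.0, -1.0] ,
[-0.0, 0.0, -0.74, -0.0, -0.0, -0.0, -1.0] ,
[-0.0, 0.0, -0.74, -0.0, -0.0, -0.0, -1.0] ,
[0.83, -0.17, -0.0, -0.0, -0.0, 0.95, -1.0] ,
[0.81, -0.24, -0.0, -0.0, -0.0, 0.95, -1.0] ,
[0.79, -0.32, -0.0, -0.0, -0.0, 0.95, -1.0] ,
[0.75, -0.39, -0.0, -0.0, -0.0, 0.95, -1.0] ,
[0.71, -0.46, -0.0, -0.0, -0.0, 0.95, -1.0] ,
[0.66, -0.53, -0.0, -0.0, -0.0, 0.95, -1.0] ,
[0.36, -0.65, -0.0, 0.0, -0.0, 0.8, -1.0] ,
[0.31, -0.67, -0.0, 0.0, -0.0, 0.8, -1.0] ,
[0.25, -0.69, -0.0, 0.0, -0.0, 0.8, -1.0] ,
[0.19, -0.71, -0.0, 0.0, -0.0, 0.8, -1.0] ,
[0.14, -0.73, -0.0, 0.0, -0.0, 0.8, -1.0] ,
[-0.43, -0.14, 0.75, 0.0, -0.0, 0.5, -1.0] ,
[-0.44, -0.12, 0.75, 0.0, -0.0, 0.5, -1.0] ,
[-0.44, -0.1, 0.75, 0.0, -0.0, 0.5, -1.0] ,
[-0.45, -0.08, 0.75, 0.0, -0.0, 0.5, -1.0] ,
```

Emit:
jog_arm(series=[[[0, 0, -0.75, 0, 0, 0, -1], [0, 0, -0.75, 0, 0, 0, -1], [0, 0, -0.75, 0, 0, 0, -1], [0, 0, -0.75, 0, 0, 0, -1], [0.83, -0.17, 0, 0, 0, 0.95, -1], [0.81, -0.24, 0, 0, 0, 0.95, -1], [0.79, -0.32, 0, 0, 0, 0.95, -1], [0.75, -0.39, 0, 0, 0, 0.95, -1]]])

```text
clock: 0.82
tcp_pos: [0.573, 0.1341, 0.3426]
tcp_rot: [-3.141, -0.0, 1.185]
contact_force: [-0.4, 0.4, -0.4]
opening: 0.088
gripper_force: 0.0
```

Emit:
jog_arm(series=[[[0.71, -0.46, 0, 0, 0, 0.95, -1], [0.66, -0.53, 0, 0, 0, 0.95, -1], [0.36, -0.65, 0, 0, 0, 0.8, -1], [0.31, -0.67, 0, 0, 0, 0.8, -1], [0.25, -0.69, 0, 0, 0, 0.8, -1], [0.19, -0.71, 0, 0, 0, 0.8, -1], [0.14, -0.73, 0, 0, 0, 0.8, -1], [0, 0, 0, 0, 0, 0, -1]]])

```text
clock: 1.48
tcp_pos: [0.4874, 0.3335, 0.3423]
tcp_rot: [-3.139, 0.001, 0.601]
contact_force: [-1.0, -0.8, 0.7]
opening: 0.0877
gripper_force: 0.0
```

Emit:
jog_arm(series=[[[-0.43, -0.14, 0.75, 0, 0, 0.5, 0.55], [-0.44, -0.12, 0.75, 0, 0, 0.5, 0.55], [-0.44, -0.1, 0.75, 0, 0, 0.5, 0.55], [-0.45, -0.08, 0.75, 0, 0, 0.5, 0.55], [0, 0, 0, 0, 0, 0, 0.55], [0, 0, 0, 0, 0, 0, 0.55]]], squeeze=5)

```text
clock: 1.98
tcp_pos: [0.4192, 0.3082, 0.2217]
tcp_rot: [3.141, 0.004, 0.403]
contact_force: [0.5, -0.1, 0.3]
opening: 0.0512
gripper_force: 0.0
```

```bash
python3 - <<'E'
from h import *
st=bot.state(); print(st['clock'],st['tcp_pos'],st['tcp_rot'],st['opening'])
import pickle; pickle.dump(st,open('st1.pkl','wb'))
cv2.imwrite('pics/w1.png',bot.camera('wrist')[:,:,::-1])
E
```

```text
1.9833 [0.41918809 0.30823786 0.22171957] [3.14094918 0.00389134 0.40317218] 0.05123750822635165
```

View pics/w1.png

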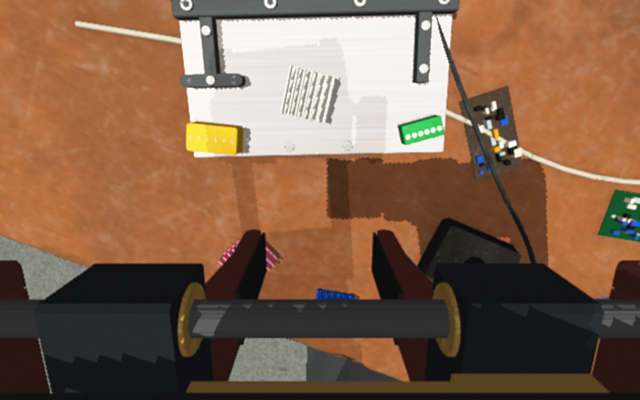

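The wrist view from above shows the rail along the top, with its near edge running from (175,14) to (459,10), and the plate's near edge from (197,157) to (443,150). The sink's top spans about (291,66) to (331,123), the relay is at (213,138), and the terminal block is at (421,130).

```bash
python3 - <<'E'
from h import *
import pickle
np.set_printoptions(precision=4,suppress=True)
st=pickle.load(open('st1.pkl','rb')); c=cam('wrist',st)
im=cv2.imread('pics/w1.png'); 
n=ray(c,[(197,157),(443,150)],.01); r=ray(c,[(175,14),(459,10)],.026)
print(n,r)
for a in (n,r):
    d=a[0]-a[1]; print(np.arctan2(-d[0],d[1]),np.linalg.norm(d))
s=ray(c,[(291,66),(340,74),(331,123),(283,110)],.034); print(s,s.mean(0))
cv2.imwrite('pics/w1c.png',cv2.resize(im[0:165,165:465],None,fx=2.6,fy=2.6,interpolation=cv2.INTER_CUBIC))
E
```

```text
[[0.3835 0.4308 0.01  ]
 [0.4905 0.1988 0.01  ]] [[0.5037 0.4856 0.026 ]
 [0.6074 0.2511 0.026 ]]
0.43216424091440725 0.25550238044326545
0.4162713212129356 0.25640207743504295
[[0.5033 0.3717 0.034 ]
 [0.5146 0.3277 0.034 ]
 [0.4709 0.3176 0.034 ]
 [0.4641 0.364  0.034 ]] [0.4883 0.3453 0.034 ]
```

View pics/w1c.png

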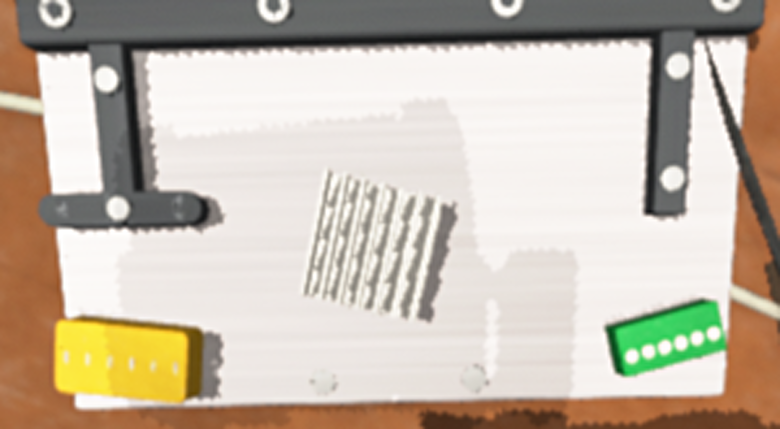

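The crop refines these points: the sink's top corners are at crop (328,168), (457,203), (432,322) and (303,295), and the plate's near corners at (77,407) and (722,393). The fins run roughly along jig x.

```bash
python3 - <<'E'
from h import *
import pickle
np.set_printoptions(precision=4,suppress=True)
st=pickle.load(open('st1.pkl','rb')); c=cam('wrist',st)
f=lambda p:np.array(p)/2.6+[165,0]
n=ray(c,f([(77,407),(722,393)]),.01); r=ray(c,f([(22,50),(762,37)]),.01)
# lip/stop top landmarks: lip ends, plain stop tip
s=ray(c,f([(328,168),(457,203),(432,322),(303,295)]),.034)
t=ray(c,f([(42,208),(210,208),(647,212),(686,212)]),.026)
src=np.array([[-.065,.13],[-.065,-.13],[.065,.13],[.065,-.13],[.010,.13],[.010,.07],[.004,-.094],[.004,-.106]])
dst=np.r_[n,r,t][:,:2]
sm,dm=src.mean(0),dst.mean(0); H=(src-sm).T@(dst-dm); th=np.arctan2(H[0,1]-H[1,0],H[0,0]+H[1,1])
R=np.array([[np.cos(th),-np.sin(th)],[np.sin(th),np.cos(th)]]); O=dm-R@sm
print('yaw',th,'O',O); print(((dst-O)@R-src)*1000)
sj=(s[:,:2]-O)@R; print('sink jig mm',sj*1000,sj.mean(0)*1000)
print('tcp jig',(st['tcp_pos'][:2]-O)@R*1000)
rel=ray(c,f([(55,325),(190,325),(190,400),(60,390)]),.036)[:,:2]; print('relay',((rel-O)@R*1000))
g=ray(c,f([(605,325),(715,300),(722,350),(620,375)]),.028)[:,:2]; print('term',((g-O)@R*1000))
np.savez('jig.npz',th=th,O=O)
E
```

```text
yaw 0.4235867705199479 O [0.4952 0.3422]
[[ 0.1202 -0.9036]
 [ 0.5916  1.41  ]
 [ 0.8385  5.0121]
 [-0.2638 -4.2893]
 [-0.0528 -1.6249]
 [-1.2749 -2.6494]
 [ 0.1625  2.6084]
 [-0.1213  0.4368]]
sink jig mm [[ 20.7439  23.3911]
 [  8.1488 -21.8813]
 [-33.0445 -12.5604]
 [-22.4919  34.1901]] [-6.6609  5.7849]
tcp jig [-83.2658   0.2841]
relay [[-31.2668 124.7903]
 [-32.2479  75.6262]
 [-59.5628  77.7407]
 [-54.8966 125.6384]]
term [[ -35.7539  -77.1635]
 [ -27.4821 -117.5151]
 [ -45.8354 -121.3512]
 [ -54.4061  -83.4961]]
```

Emit:
jog_arm(series=[[[0.14, -0.03, 0.9, 0, 0, -0.05, 0.45], [0.14, -0.03, 0.9, 0, 0, -0.05, 0.45], [0.14, -0.03, 0.9, 0, 0, -0.05, 0.45], [0.14, -0.03, 0.9, 0, 0, -0.05, 0.45], [0.12, 0, 0.8, 0, 0, 0, 0.45], [0, 0, 0, 0, 0, 0, 0.45], [0, 0, 0, 0, 0, 0, 0.45]]])

```text
clock: 2.62
tcp_pos: [0.4459, 0.3254, 0.0471]
tcp_rot: [-3.142, -0.001, 0.421]
contact_force: [-0.2, 0.0, -0.3]
opening: 0.0243
gripper_force: 0.0
```

```bash
cat >> h.py <<'E'
J=np.load('jig.npz'); th=float(J['th']); O=J['O']; RJ=np.array([[np.cos(th),-np.sin(th)],[np.sin(th),np.cos(th)]])
def tj():
    st=bot.state(); p=st['tcp_pos']; print('jig mm',np.round((p[:2]-O)@RJ*1000,1),'z',round(p[2],4),'rot err',np.round(st['tcp_rot']-np.array([np.pi,0,th]),4),'open',round(st['opening'],4),'F jig',np.round(st['contact_force'][:2]@RJ,1),round(st['contact_force'][2],1)); return st
E
python3 - <<'E'
from h import *
st=tj(); cv2.imwrite('pics/w2.png',bot.camera('wrist')[:,:,::-1])
c=cam('wrist',st)
O3=lambda x,y,z:[*(O+RJ@[x,y]),z]
print(np.round(proj(c,[O3(.065,0,.01),O3(-.065,0,.01),O3(.004,-.094,.026),O3(.01,.07,.026)])))
E
```

```text
jig mm [-51.9   5. ] z 0.0471 rot err [-6.2832e+00 -8.0000e-04 -2.3000e-03] open 0.0243 F jig [-0.2  0.1] -0.3
[[328.   6.]
 [327. 248.]
 [516. 131.]
 [188. 119.]]
```

View pics/w2.png

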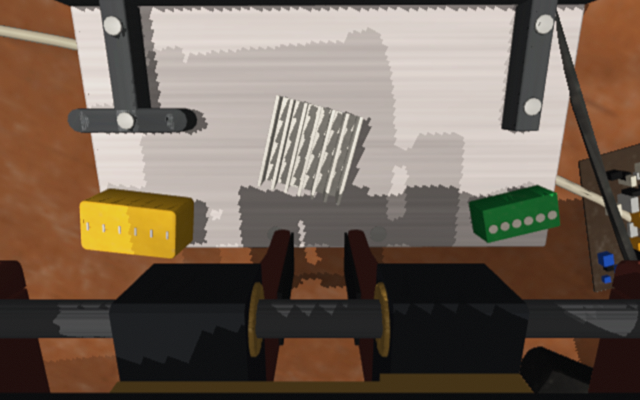

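This closer view matches the jig fit: the plate's near edge is at row 248 and the rail base at row 6. The fingertips at (278,235) and (362,235) straddle the sink's rear side, which lies at about (262,188)–(340,205).

Emit:
jog_arm(series=[[[0, 0, 0.4, 0, 0, 0, 0.45], [0, 0, 0.35, 0, 0, 0, 0.45], [0, 0, 0.08, 0, 0, 0, 0.45], [0.1, 0, 0, 0, 0, 0, 0.45], [0.1, 0, 0, 0, 0, 0, 0.45], [0.1, 0, 0, 0, 0, 0, 0.45]]])

```text
clock: 3.17
tcp_pos: [0.4563, 0.3305, 0.0154]
tcp_rot: [-3.141, -0.003, 0.421]
contact_force: [-0.8, -0.6, 0.1]
opening: 0.0242
gripper_force: 0.1
```

Emit:
jog_arm(series=[[[0.1, 0, 0, 0, 0, 0, 0.45], [0.1, 0, 0, 0, 0, 0, 0.45], [0.1, 0, 0, 0, 0, 0, 0.45], [0.1, 0, 0, 0, 0, 0, 0.45], [0.1, 0, 0, 0, 0, 0, 0.45], [0.1, 0, 0, 0, 0, 0, 0.45]]])

```text
clock: 3.67
tcp_pos: [0.4766, 0.3394, 0.0134]
tcp_rot: [-3.142, 0.0, 0.421]
contact_force: [-0.3, -0.5, 1.2]
opening: 0.0244
gripper_force: 0.3
```

```bash
python3 - <<'E'
from h import *
st=tj(); cv2.imwrite('pics/w3.png',bot.camera('wrist')[:,:,::-1])
E
```

```text
jig mm [-18.1   5.1] z 0.0134 rot err [-6.2832e+00  4.0000e-04 -2.7000e-03] open 0.0244 F jig [-0.5 -0.3] 1.2
```

View pics/w3.png

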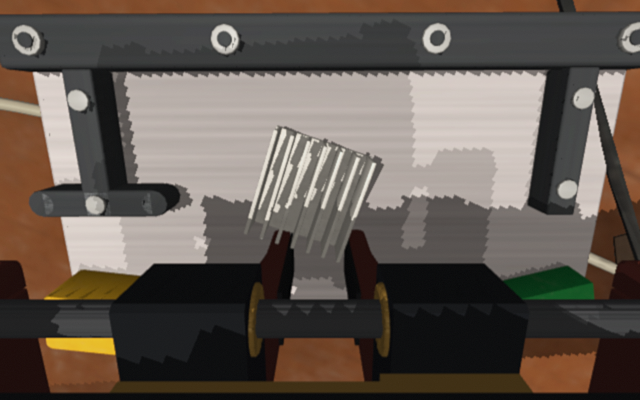

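The sink now lies with its top corners near (282,127), (380,160), (335,258) and (248,232). The fingers are behind it, and its rear corner may be slipping into the finger gap, so I'll measure that.

```bash
python3 - <<'E'
from h import *
np.set_printoptions(precision=1,suppress=True)
st=tj(); c=cam('wrist',st)
s=ray(c,[(282,127),(380,160),(335,258),(248,232)],.034)[:,:2]; s=(s-O)@RJ*1000; print(s,s.mean(0)); 
O3=lambda x,y,z:[*(O+RJ@[x,y]),z]
print(proj(c,[O3(-.008,-.007,.014),O3(-.008,.017,.014),O3(.065,0,.01),O3(.065,0,.026)]))
im=cv2.imread('pics/w3.png')[110:290,200:440]; cv2.imwrite('pics/w3c.png',cv2.resize(im,None,fx=3.3,fy=3.3,interpolation=cv2.INTER_CUBIC))
E
```

```text
jig mm [-16.9   5.1] z 0.0135 rot err [-6.3 -0.  -0. ] open 0.0243 F jig [0.  0.2] 0.3
[[ 43.5  19.1]
 [ 30.6 -19.3]
 [-11.1  -1.9]
 [  0.6  34.4]] [15.9  8.1]
[[344.  234.7]
 [293.6 234.7]
 [329.9  73.5]
 [331.1  70. ]]
```

View pics/w3c.png

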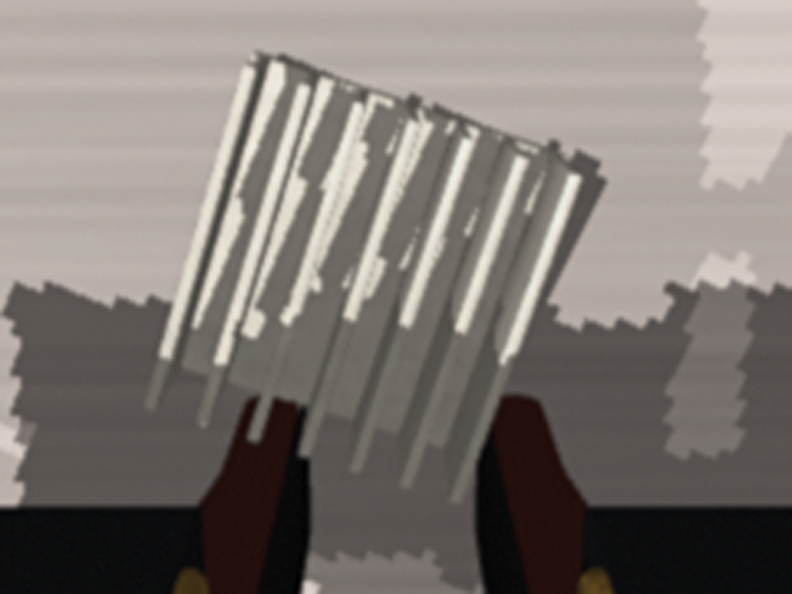

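Emit:
jog_arm(series=[[[-0.2, 0, 0, 0, 0, 0, 0.45], [-0.25, 0, 0, 0, 0, 0, 0.45], [0, 0.12, 0, 0, 0, 0, 1], [0, 0.12, 0, 0, 0, 0, 1], [0, 0, 0, 0, 0, 0, 1], [0, 0, 0, 0, 0, 0, 1]]])

```text
clock: 4.22
tcp_pos: [0.4642, 0.3229, 0.0136]
tcp_rot: [-3.142, -0.0, 0.42]
contact_force: [-0.1, -0.2, -0.3]
opening: 0.0017
gripper_force: 0.0
```

Emit:
jog_arm(series=[[[0.15, 0, 0, 0, 0, 0, 1], [0.1, 0, 0, 0, 0, 0, 1], [0.1, 0, 0, 0, 0, 0, 1], [0.1, 0, 0, 0, 0, 0, 1], [0.1, 0, 0, 0, 0, 0, 1], [0.1, 0, 0, 0, 0, 0, 1], [0, 0, 0, 0, 0, 0, 1]]])

```text
clock: 4.8
tcp_pos: [0.4887, 0.3344, 0.0135]
tcp_rot: [-3.141, -0.001, 0.421]
contact_force: [0.6, 0.2, -0.1]
opening: 0.0001
gripper_force: 0.0
```

```bash
python3 - <<'E'
from h import *
st=tj(); im=bot.camera('wrist')[:,:,::-1]; np.save('c.npy',0); cv2.imwrite('pics/w4.png',im)
cv2.imwrite('pics/w4c.png',cv2.resize(im[60:290,180:460],None,fx=2.6,fy=2.6,interpolation=cv2.INTER_CUBIC))
E
```

```text
jig mm [-9.1 -4.4] z 0.0135 rot err [-6.2831e+00 -1.2000e-03 -2.8000e-03] open 0.0001 F jig [ 0.6 -0.1] -0.1
```

View pics/w4c.png

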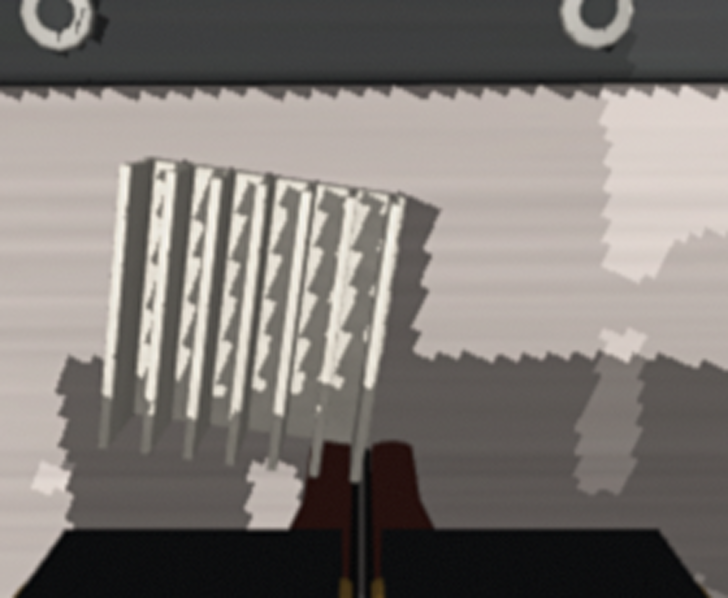

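The sink has turned most of the way to square, and its top corners are at crop (122,165), (405,195), (357,480) and (100,445). The closed fingertips are at its rear right corner, around crop (365,450). That uses up my picture views, so I'll work from numbers from here.

```bash
python3 - <<'E'
from h import *
np.set_printoptions(precision=1,suppress=True)
st=bot.state(); c=cam('wrist',st)
s=ray(c,np.array([(122,165),(405,195),(357,480),(100,445)])/2.6+[180,60],.034)[:,:2]; s=(s-O)@RJ*1000; print(s,s.mean(0)); 
for a,b in ((1,0),(2,3)): d=s[b]-s[a] if a==1 else s[3]-s[2]; print(np.degrees(np.arctan2(-d[0],d[1])))
f=ray(c,np.array([(0,85),(728,80)])/2.6+[180,60],.01)[:,:2]; print((f-O)@RJ*1000)
f=ray(c,np.array([(325,445),(412,445),(368,445)])/2.6+[180,60],.0135)[:,:2]; print((f-O)@RJ*1000)
E
```

```text
[[ 52.1  30.6]
 [ 47.6 -11.3]
 [  2.2  -4. ]
 [  8.3  37.1]] [27.6 13.1]
-6.101984866236976
-8.388879006867413
[[ 64.3  56.5]
 [ 64.8 -66.9]]
[[  0.8   1.9]
 [  0.8 -14. ]
 [  0.8  -5.9]]
```

Emit:
jog_arm(series=[[[-0.15, 0, 0, 0, 0, 0, 1], [-0.05, -0.2, 0, 0, 0, 0, 1], [0, -0.2, 0, 0, 0, 0, 1], [0.15, 0, 0, 0, 0, 0, 1], [0.15, 0, 0, 0, 0, 0, 1], [0.1, 0, 0, 0, 0, 0, 1], [0.1, 0, 0, 0, 0, 0, 1]]])

```text
clock: 5.43
tcp_pos: [0.4929, 0.3538, 0.0135]
tcp_rot: [3.142, -0.001, 0.421]
contact_force: [0.3, -1.1, -0.3]
opening: 0.0006
gripper_force: 0.2
```

Emit:
jog_arm(series=[[[0.08, 0, 0, 0, 0, 0, 1], [0.08, 0, 0, 0, 0, 0, 1], [0.06, 0, 0, 0, 0, 0, 1], [0, 0, 0, 0, 0, 0, 1]]])

```text
clock: 5.77
tcp_pos: [0.4983, 0.3558, 0.013]
tcp_rot: [3.141, 0.004, 0.421]
contact_force: [-3.5, -2.6, 3.8]
opening: 0.0008
gripper_force: 2.2
```

```bash
python3 - <<'E'
from h import *
tj()
E
```

```text
jig mm [ 8.4 11.2] z 0.013 rot err [-0.0003  0.0045 -0.003 ] open 0.0008 F jig [-4.2 -0.9] 3.8
```

Emit:
jog_arm(series=[[[0.08, 0, 0, 0, 0, 0, 1], [0.08, 0, 0, 0, 0, 0, 1], [0, 0, 0, 0, 0, 0, 1]]])

```text
clock: 6.02
tcp_pos: [0.4984, 0.3558, 0.0122]
tcp_rot: [3.141, 0.016, 0.421]
contact_force: [-15.0, -7.4, 13.7]
opening: 0.0009
gripper_force: 8.3
```

```bash
cat >> h.py <<'E'
def sink(name,draw=None):
    """bright fin tops -> fin line segments in jig mm at z=.034, via LSD"""
    st=bot.state(); im=bot.camera(name); cv2.imwrite(f'pics/{draw}.png',im[:,:,::-1]) if draw else 0
    c=cam(name,st); g=cv2.cvtColor(im,cv2.COLOR_RGB2GRAY)
    L=cv2.createLineSegmentDetector().detect(g)[0][:,0]
    out=[]
    for l in L:
        s=(ray(c,l.reshape(2,2),.034)[:,:2]-O)@RJ*1000
        d=s[1]-s[0]; n=np.hypot(*d); m=s.mean(0)
        a=(np.degrees(np.arctan2(d[1],d[0]))+90)%180-90
        if n>22 and abs(a)<30 and 0<m[0]<62 and -60<m[1]<95: s=s[np.argsort(s[:,0])]; out.append((round(m[1],1),round(a,1),np.round(s[:,0],1).tolist()))
    for o in sorted(out): print(o)
E
python3 - <<'E'
from h import *
tj(); sink('wrist','w5')
E
```

```text
jig mm [ 8.5 11.1] z 0.0122 rot err [-0.0008  0.0159 -0.003 ] open 0.0009 F jig [-16.8  -0.6] 13.7
(np.float64(-5.7), np.float64(0.2), [38.2, 64.7])
(np.float64(-3.9), np.float64(0.4), [20.8, 64.7])
(np.float64(2.8), np.float64(0.0), [39.3, 64.7])
(np.float64(9.6), np.float64(0.2), [39.8, 64.2])
(np.float64(10.6), np.float64(-0.0), [-3.1, 25.9])
(np.float64(11.6), np.float64(-0.2), [-3.7, 25.3])
(np.float64(16.4), np.float64(-0.1), [39.3, 64.7])
(np.float64(20.3), np.float64(0.1), [37.2, 65.2])
(np.float64(21.5), np.float64(0.2), [32.9, 64.3])
(np.float64(23.1), np.float64(0.0), [33.5, 64.3])
(np.float64(26.5), np.float64(0.2), [27.5, 65.3])
(np.float64(29.8), np.float64(0.1), [34.1, 64.3])
(np.float64(32.5), np.float64(0.2), [26.5, 64.8])
(np.float64(34.9), np.float64(0.0), [20.9, 64.8])
(np.float64(36.6), np.float64(0.0), [20.4, 64.8])
(np.float64(82.6), np.float64(0.0), [25.0, 65.9])
(np.float64(90.0), np.float64(-0.1), [19.4, 65.3])
```

Emit:
jog_arm(series=[[[-0.2, 0, 0, 0, 0, 0, 1], [-0.4, 0, -0.02, 0, 0, 0, 1], [-0.4, 0, 0, 0, 0, 0, 1], [0, 0.4, 0, 0, 0, 0, 1], [0, 0.4, 0, 0, 0, 0, 1], [0, 0.3, 0, 0, 0, 0, 1], [0, 0, 0, 0, 0, 0, 1]]])

```text
clock: 6.65
tcp_pos: [0.4887, 0.3016, 0.0144]
tcp_rot: [3.141, -0.001, 0.419]
contact_force: [-0.4, 0.9, -0.3]
opening: 0.0001
gripper_force: 0.0
```

```bash
python3 - <<'E'
from h import *
tj(); sink('wrist','w6')
E
```

```text
jig mm [-22.6 -34.4] z 0.0144 rot err [-0.0004 -0.0009 -0.0046] open 0.0001 F jig [0. 1.] -0.3
(np.float64(-8.8), np.float64(0.1), [22.7, 61.7])
(np.float64(-5.8), np.float64(0.0), [20.2, 64.3])
(np.float64(-2.8), np.float64(0.1), [29.2, 61.7])
(np.float64(1.0), np.float64(0.0), [19.7, 65.1])
(np.float64(3.1), np.float64(-0.1), [20.7, 64.7])
(np.float64(7.7), np.float64(0.0), [20.3, 63.9])
(np.float64(9.4), np.float64(0.1), [20.3, 65.2])
(np.float64(14.5), np.float64(0.0), [19.8, 63.9])
(np.float64(16.2), np.float64(0.0), [20.3, 64.8])
(np.float64(21.3), np.float64(0.0), [20.3, 64.0])
(np.float64(23.0), np.float64(0.0), [20.3, 64.9])
(np.float64(28.1), np.float64(0.0), [19.8, 64.0])
(np.float64(29.8), np.float64(0.0), [22.3, 64.5])
(np.float64(34.9), np.float64(0.0), [19.9, 64.0])
(np.float64(36.5), np.float64(0.0), [20.4, 64.9])
(np.float64(76.3), np.float64(-0.0), [20.0, 62.2])
(np.float64(87.6), np.float64(-0.5), [17.5, 46.2])
```

Emit:
jog_arm(series=[[[0.5, 0, 0, 0, 0, 0.04, 1], [0.6, 0, 0, 0, 0, 0, 1], [0.45, 0, 0, 0, 0, 0, 1], [0, 0, 0, 0, 0, 0, 1], [0, -0.2, 0, 0, 0, 0, 1], [0, -0.15, 0, 0, 0, 0, 1]]])

```text
clock: 7.2
tcp_pos: [0.5366, 0.3413, 0.0138]
tcp_rot: [-3.141, 0.002, 0.416]
contact_force: [-0.1, -0.1, 0.0]
opening: 0.0003
gripper_force: 0.0
```

```bash
python3 - <<'E'
from h import *
tj()
E
```

```text
jig mm [ 37.4 -17.9] z 0.0138 rot err [-6.2828e+00  2.0000e-03 -7.3000e-03] open 0.0003 F jig [-0.1 -0.1] 0.0
```

Emit:
jog_arm(series=[[[0.08, 0, 0, 0, 0, -0.07, 1], [0.008, -0.1, 0, 0, 0, 0, 1], [0.008, -0.1, 0, 0, 0, 0, 1], [0.008, -0.1, 0, 0, 0, 0, 1], [0.008, -0.1, 0, 0, 0, 0, 1], [0.008, -0.1, 0, 0, 0, 0, 1], [0.008, -0.1, 0, 0, 0, 0, 1]]])

```text
clock: 7.78
tcp_pos: [0.5328, 0.3652, 0.0142]
tcp_rot: [3.142, 0.0, 0.424]
contact_force: [-1.2, -1.3, 0.2]
opening: 0.0003
gripper_force: 0.4
```

```bash
python3 - <<'E'
from h import *
tj(); sink('wrist','w7'); sink('side')
E
```

```text
jig mm [43.7  5.6] z 0.0142 rot err [-0.      0.0003  0.0002] open 0.0003 F jig [-1.6 -0.7] 0.2
(np.float64(-59.0), np.float64(-0.1), [-9.5, 24.7])
(np.float64(3.6), np.float64(0.9), [7.3, 36.8])
(np.float64(5.0), np.float64(-0.0), [30.8, 59.9])
(np.float64(6.1), np.float64(-0.1), [30.2, 59.9])
(np.float64(9.6), np.float64(-0.8), [6.0, 37.4])
(np.float64(70.0), np.float64(0.3), [-13.2, 24.5])
(np.float64(82.1), np.float64(0.0), [30.1, 67.6])
(np.float64(89.8), np.float64(-0.1), [30.0, 67.6])
(np.float64(-41.5), np.float64(-1.1), [22.2, 54.6])
(np.float64(-27.0), np.float64(-0.4), [24.3, 51.2])
(np.float64(8.3), np.float64(-0.9), [8.7, 73.4])
(np.float64(38.2), np.float64(0.7), [8.7, 81.9])
(np.float64(80.5), np.float64(0.8), [32.7, 60.4])
```

```bash
sed -i 's/if n>22/if n>NMIN/; s/^def sink/NMIN=22\ndef sink/' h.py; python3 - <<'E'
import h
h.NMIN=8; h.sink('wrist')
E
```

```text
(np.float64(-58.6), np.float64(-0.1), [-9.1, 23.2])
(np.float64(-3.5), np.float64(14.1), [47.7, 61.6])
(np.float64(1.6), np.float64(0.6), [5.0, 17.4])
(np.float64(1.9), np.float64(1.5), [17.3, 37.7])
(np.float64(3.9), np.float64(1.1), [7.6, 37.1])
(np.float64(4.0), np.float64(0.5), [39.5, 56.9])
(np.float64(5.4), np.float64(0.0), [31.1, 60.2])
(np.float64(6.5), np.float64(-0.1), [30.5, 60.2])
(np.float64(7.8), np.float64(-1.0), [39.5, 57.4])
(np.float64(7.9), np.float64(-0.8), [7.6, 37.1])
(np.float64(9.9), np.float64(-0.8), [6.3, 37.7])
(np.float64(15.8), np.float64(-12.4), [47.7, 59.9])
(np.float64(21.3), np.float64(-0.3), [48.3, 57.4])
(np.float64(22.9), np.float64(-0.4), [48.9, 64.6])
(np.float64(27.1), np.float64(-0.4), [48.3, 66.8])
(np.float64(29.6), np.float64(0.5), [48.3, 64.6])
(np.float64(33.2), np.float64(-0.1), [55.1, 66.8])
(np.float64(36.4), np.float64(-0.1), [48.3, 64.6])
(np.float64(39.1), np.float64(0.7), [48.3, 66.8])
(np.float64(43.3), np.float64(0.2), [48.3, 65.7])
(np.float64(45.2), np.float64(0.6), [48.3, 66.8])
(np.float64(50.0), np.float64(-0.1), [48.2, 65.7])
(np.float64(51.6), np.float64(-0.1), [48.2, 64.6])
(np.float64(57.7), np.float64(0.3), [44.8, 65.1])
(np.float64(64.3), np.float64(-24.1), [3.3, 10.7])
(np.float64(70.4), np.float64(0.3), [-13.6, 24.7])
(np.float64(82.1), np.float64(-0.0), [29.8, 67.8])
(np.float64(89.8), np.float64(0.0), [30.2, 67.3])
```

Emit:
jog_arm(series=[[[0.005, -0.1, 0, 0, 0, 0, 1], [0.005, -0.1, 0, 0, 0, 0, 1], [0.005, -0.1, 0, 0, 0, 0, 1], [0.005, -0.1, 0, 0, 0, 0, 1], [0.005, -0.1, 0, 0, 0, 0, 1], [0, -0.1, 0, 0, 0, 0, 1], [0, -0.1, 0, 0, 0, 0, 1], [0, 0, 0, 0, 0, 0, 1]]])

```text
clock: 8.6
tcp_pos: [0.5222, 0.3919, 0.0143]
tcp_rot: [-3.141, -0.0, 0.424]
contact_force: [-0.8, 0.2, 0.1]
opening: 0.0002
gripper_force: 0.0
```

```bash
python3 - <<'E'
from h import *
tj()
E
```

```text
jig mm [45.  34.2] z 0.0143 rot err [-6.2827e+00 -3.0000e-04  8.0000e-04] open 0.0002 F jig [-0.6  0.5] 0.1
```

Roughly 8 mm of travel remains, so I'll take slow steps until the force rises.

Emit:
jog_arm(series=[[[0, -0.07, 0, 0, 0, 0, 1], [0, -0.07, 0, 0, 0, 0, 1], [0, -0.05, 0, 0, 0, 0, 1], [0, -0.05, 0, 0, 0, 0, 1], [0, 0, 0, 0, 0, 0, 1]]])

```text
clock: 9.02
tcp_pos: [0.5192, 0.3983, 0.0142]
tcp_rot: [3.139, 0.0, 0.425]
contact_force: [3.6, -6.3, 0.7]
opening: 0.0004
gripper_force: 3.1
```

```bash
python3 - <<'E'
import h
h.tj()
h.NMIN=8; h.sink('wrist')
E
```

```text
jig mm [44.9 41.3] z 0.0142 rot err [-0.0027  0.0002  0.0013] open 0.0004 F jig [ 0.7 -7.2] 0.7
(np.float64(-23.3), np.float64(0.0), [-8.3, 23.4])
(np.float64(28.4), np.float64(-24.2), [13.8, 21.9])
(np.float64(31.9), np.float64(14.0), [48.6, 62.6])
(np.float64(37.2), np.float64(0.8), [2.6, 38.7])
(np.float64(39.3), np.float64(0.3), [40.4, 57.2])
(np.float64(39.3), np.float64(0.7), [8.5, 38.1])
(np.float64(40.7), np.float64(0.1), [31.4, 61.1])
(np.float64(41.9), np.float64(-0.1), [31.4, 61.1])
(np.float64(43.2), np.float64(-0.9), [40.4, 58.3])
(np.float64(43.3), np.float64(-0.7), [8.5, 38.1])
(np.float64(44.0), np.float64(0.4), [-6.3, 7.2])
(np.float64(45.3), np.float64(-0.8), [7.2, 38.7])
(np.float64(51.3), np.float64(-17.8), [49.2, 57.4])
(np.float64(56.1), np.float64(0.3), [49.2, 57.8])
(np.float64(57.6), np.float64(0.3), [53.8, 67.2])
(np.float64(61.9), np.float64(-0.6), [54.4, 67.2])
(np.float64(64.3), np.float64(-0.6), [53.2, 62.8])
(np.float64(68.0), np.float64(0.4), [54.4, 67.2])
(np.float64(71.1), np.float64(0.5), [49.2, 65.6])
(np.float64(74.0), np.float64(0.1), [49.2, 67.2])
(np.float64(77.9), np.float64(0.2), [49.2, 65.6])
(np.float64(79.9), np.float64(0.7), [49.2, 67.2])
(np.float64(84.7), np.float64(0.1), [49.2, 65.5])
(np.float64(86.3), np.float64(-0.0), [49.2, 67.2])
(np.float64(91.5), np.float64(-0.1), [47.5, 64.4])
(np.float64(93.1), np.float64(-0.2), [45.2, 64.4])
```

Emit:
jog_arm(series=[[[0, -0.06, 0, 0, 0, 0, 1], [0, 0, 0, 0, 0, 0, 1], [0, 0.15, 0, 0, 0, 0, 1], [0, 0.35, 0, 0, 0, 0, 1], [0, 0.2, -0.3, 0, 0, 0, 1], [0, 0, -0.8, 0, 0, 0, 1], [-0.8, 0, -0.8, 0, 0, 0, 1], [-0.8, 0, -0.5, 0, 0, 0, 1]]])

```text
clock: 9.73
tcp_pos: [0.4759, 0.3516, 0.1109]
tcp_rot: [-3.141, -0.006, 0.422]
contact_force: [-0.4, 0.2, 0.6]
opening: 0.0
gripper_force: 0.0
```

Emit:
jog_arm(series=[[[-0.8, 0, 0, 0, 0, 0, 1], [0, 0, 0, 0, 0, 0, 1], [0, 0, 0, 0, 0, 0, 1]]])

```text
clock: 9.98
tcp_pos: [0.4425, 0.337, 0.1089]
tcp_rot: [-3.141, 0.0, 0.424]
contact_force: [-0.1, -0.1, -0.4]
opening: 0.0006
gripper_force: 0.0
```

```bash
python3 - <<'E'
import h,cv2,numpy as np
st=h.tj()
h.NMIN=15; h.sink('wrist','w9')
c=h.cam('wrist',st); im=cv2.imread('pics/w9.png'); hsv=cv2.cvtColor(im,cv2.COLOR_BGR2HSV)
for n,lo,hi,z in (('relay',(20,120,90),(35,255,255),.036),('term',(45,120,40),(80,255,255),.028)):
    m=cv2.inRange(hsv,lo,hi); cs,_=cv2.findContours(m,0,2)
    for k in cs:
        if cv2.contourArea(k)>300:
            p=(h.ray(c,cv2.boxPoints(cv2.minAreaRect(k)),z)[:,:2]-h.O)@h.RJ*1000
            if (abs(p.mean(0))<[70,130]).all(): print(n,p.round().tolist())
E
```

```text
jig mm [-50.2  16.9] z 0.1089 rot err [-6.2829e+00  1.0000e-04  2.0000e-04] open 0.0006 F jig [-0.1 -0. ] -0.4
(np.float64(47.1), np.float64(0.2), [20.3, 60.6])
(np.float64(48.9), np.float64(0.1), [19.6, 59.9])
(np.float64(50.8), np.float64(-0.2), [20.3, 64.8])
(np.float64(55.2), np.float64(-0.0), [19.6, 60.0])
(np.float64(57.6), np.float64(0.0), [19.6, 50.0])
(np.float64(61.6), np.float64(-0.0), [19.5, 59.9])
(np.float64(64.3), np.float64(-0.2), [19.5, 64.8])
(np.float64(67.8), np.float64(-0.0), [20.3, 60.0])
(np.float64(71.1), np.float64(-0.2), [20.3, 52.9])
(np.float64(73.9), np.float64(-0.6), [20.3, 64.8])
(np.float64(77.9), np.float64(-0.1), [20.2, 64.7])
(np.float64(80.4), np.float64(-0.3), [19.6, 64.1])
(np.float64(84.6), np.float64(-0.1), [20.3, 64.7])
(np.float64(86.8), np.float64(-0.0), [20.3, 64.8])
(np.float64(91.4), np.float64(-0.1), [21.0, 64.7])
(np.float64(93.5), np.float64(-0.1), [20.3, 64.9])
relay [[-54.0, 130.0], [-23.0, 123.0], [-29.0, 71.0], [-61.0, 77.0]]
term [[-33.0, -74.0], [-23.0, -116.0], [-45.0, -124.0], [-56.0, -81.0]]
```

```bash
python3 -c "
from plant import bot
print(bot.job_done())"
```

```text
the job is handed in; nothing more can be done
None
```

The heat sink was pushed square against the rail and slid along it into the lipped pocket. At the last check it sat against both rail and stop to within about 1 mm, with the relay and terminal block where they started within measuring error, and I handed the job in at about 10 s on the robot clock.

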